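# Hang the dowel tote on the double hook

### The arm

A 6-joint arm with a two-finger parallel gripper is mounted at the origin on the work surface. World frame = base frame: x ahead of the robot, y to its left, z up, the work surface at z = 0. Lengths are in mm, angles in degrees, forces in N, time in s.
With the tool pointing down it reaches from about 300 to 850 mm from the base axis. Payload 4.2 kg.
Tool frame: the origin (TCP) lies midway between the tips of the shut fingers; the grasp point (between the pads) lies 19 mm behind it (env.hold_point_z is the z of the grasp point in the tool frame, in mm); z points along the fingers, y is the direction in which the jaws open and shut (so a half turn about z gives the same grasp; the last joint's range is limited). The gripper opens to 91 mm and grips with 3 to 60 N. Pads are 32 mm wide; open, the fingers measure 118 mm over their backs; the gripper's body (76 mm by 178 mm) begins 60 mm behind the grasp point.
Start: joints at [-65.947, 18.312, 89.639, -0, 72.044, -1.146], TCP at [244.816, -520.296, 213.976] pointing down, gripper open.
Joint ranges: [-177.97, 177.97], [-48.28, 115.42], [12.27, 149.76], [-77.06, 257.06], [2.81, 150.46], [-146.56, 146.56]. Speed limits (degrees/s): [147.25, 147.25, 180, 180, 180, 180].

### API

Orientations are given as [roll, pitch, yaw] about the fixed x, y, z axes, in that order (R = Rz(yaw) Ry(pitch) Rx(roll)).
In Python, from workcell import env, grab_frame, camera_params, spotter gives the robot as it stands. The module is installed in compiled form; this text tells all that it offers.
- The arm moves only by the shell command python3 -m jog 'ROWS' [FORCE]. ROWS is text: rows parted by semicolons, each of 7 numbers parted by spaces: the turn, a rotation vector about the world's x, y, z in units of 5 degrees (1.0 is 5 degrees), then the shift along the world's x, y, z in units of 25 mm (1.0 is 25 mm), then the opening, from 0 (shut) to 1 (fully open). A call has 1 to 5 rows; each row is the pose to reach, as a shift and turn from the pose commanded when the call began; what a row does not reach only later rows make up. A row lasts 1/8 s, in which the tool goes at most 62.5 mm and 10.7 degrees, less where a joint would pass 70% of its speed; a pose out of reach is approached as far as the arm can. A call with a gripper value outside its range is refused whole. The fingers move at their own pace and stop on an object; FORCE is the grip in N (left out, the last holds). Time passes only in rows, so rows that repeat a pose let the fingers close. It gives the time, the measured TCP pose, the force and the opening at its end, in the units of the state.
- env.state(): the state, without advancing time (a new reading comes with each control period).
- grab_frame(name): name is "side" or "top"; returns the picture (400x640x3 uint8, red, green, blue); there is no depth.
- camera_params(name): a dict with "K" (3x3 intrinsics, pixels), "dist" ([k1, k2, p1, p2, k3] as OpenCV has them; the pictures are not rectified), "rvec" (rotation vector, rad) and "tvec" (3), from world to camera coordinates, as OpenCV has them. Camera axes: x right, y down, z forward; pixel columns grow to the right and rows downward; lengths in mm; the calibration is good to about 2 mm. A picture is of the moment at which its call begins. camera_params takes no time and is no camera call.
- env.job_done(): hands the job in, once; it reports no verdict.
Trained networks look in the newest picture that a camera, given by its name, has taken for a name from the list of things; names that differ only in an ending like _2 or _b are one class to them, and where a whole thing is asked for, a point or a joint stands for the part that bears it (a point fixed in the world has none). Each returns a list of dicts, best first, with "conf" (0 to 1); they miss things now and then, are a little off and sometimes report something else, mostly with a low value. They report only what shows in the picture. A call takes as long as a camera call. They do not tell look-alikes from the thing itself.
- spotter.look_for(query, camera): "box" ([left, top, width, height] in pixels, round what is visible of it).
- spotter.trace(query, camera): "region" (400x640 bool, what is visible of it) and "box" ([left, top, width, height] in pixels, round what is visible of it).
The state is a dict: "time_s": time; "qpos": joint angles; "qvel": joint speeds; "effort": joint torques, N m; "ee_pos": TCP position; "ee_rot": TCP orientation; "force": force on the tool from outside, world axes, zero at the start; "torque": the same for the moment, N m; "gripper_width": finger opening in mm.
Only numpy, scipy, OpenCV 4.12 (cv2) and the standard library are available. Lean on these libraries where they do the work, as an engineer would, in place of code of your own. Each camera call takes 0.05 s, during which the arm holds its last target. There are 200 camera calls.

### The job

Without gripping it, swing the folded wire bail of the small steel dowel tote up with a fingertip until it stands upright by itself, the tote still on the bench. Then take the bail by its middle, carry the tote level and hang it by the bail, centred over both prongs of the hook on the stand, in the low point of the prongs, setting it down gently, never pressing hard or letting it drop: the hook's height is not measured, so feel for it. Leave the other things on the bench where they are.

Things in the scene. Friction and masses are not known exactly. Their poses are not given: they have to be found in the camera images.
- tote: Open sheet-steel tote with a few wooden dowels, 104 mm (x) by 140 mm (y), 85 mm tall to the rim; 0.45 to 0.7 kg. An ear amid each short side, up to 110 mm, carries the wire bail's pivot 98 mm above the underside. Origin: centre of the underside; z up, x away from the folded bail, which lies outside the -x long wall, roughly towards the robot.
- bail (a joint): Bail angle: 0 level on the tote's -x side, negative hanging lower by the wall (limit -0.2), 1.57 upright. Starts folded, -0.15 to 0.15. Stiff pivots (0.03 N m friction, about 1 N at the bar): it stays at any angle. Folded, the bar is about 8 mm off the wall, too near for a finger in between; a fingertip leaning 20 to 45 degrees gets below it from outside.
- bail_mid (a point): Middle of the bail's straight bar: 8 mm round steel, 158 mm long, 64 mm from the pivot line, so 162 mm above the tote's underside when upright. The bar runs along this point's y axis, parallel to the tote's y.
- stand: Fixed stand with a double hook. Origin: on the bench right below the low point of the prongs; z up, x from there back to the post, y across the prongs. Post 35 mm square, axis at x = 118 mm, 272 mm tall; foot plate from x = 50 to 200 mm. The hook is clamped to the post at a height that varies and is not measured. More than 20 N on the hook is rough.
- prong_l (a point): Bench point below the low point of one prong (the other is alike), at y = 38 mm of the stand. 8 mm round prongs point to -x, roughly at the robot: each falls 22 mm from the back plate (face at x = 88 mm) to a level stretch from x = 6 to -6 mm, then rises 20 mm to an upturned end at x = -28 mm.
- prong_r (a point): As prong_l, at y = -38 mm. The axis of the seated bail bar lies 215 to 237 mm above the bench (unmeasured, feel for it). The bar must come in from -x, at least 20 mm above its seated height to clear the upturned ends and less than 60 mm above it so that the tote's rim stays below the prongs.
- glue: Bystander, leave alone: white glue bottle, 56 mm across, 150 mm tall. Origin: centre of the underside.
- tape: Bystander, leave alone: roll of paper tape lying flat, 90 mm across, 24 mm tall. Origin: centre of the underside.
- offcut: Bystander, leave alone: wood offcut 100 x 45 x 20 mm. Origin: centre of the underside.
- driver: Bystander, leave alone: screwdriver lying on the bench. Origin: centre of the underside.
- drum: Bystander, leave alone: upright red-brown sanding drum, 50 mm across, 110 mm tall. Origin: centre of the underside.
- jar: Bystander, leave alone: glass jar with steel lid, 70 mm across, 90 mm tall. Origin: centre of the underside.
- sandblock: Bystander, leave alone: cork sanding block 110 x 60 x 30 mm. Origin: centre of the underside.
Things that resemble listed ones, but are neither listed nor needed, are in the scene too. Leave any blue or green look-alike of the tote alone.

How it is judged:
By the outcome, as a careful person would: the job done as asked, in the order asked, and still so for the second after the job is handed in, with the robot touching nothing.
It also fails if it takes over 72 s, if anything falls off the work surface, if the arm or the gripper's body presses on something with over 40 N, if the wrist force passes 120 N, or if a joint passes its speed limit or range.

## Working session

There is one attempt and no reset: what is moved stays moved. The work goes in short steps, Python scripts to look and compute and a shell command to move; the robot and the scene stay as the last step left them, time stands still between calls to the robot, and variables do not carry over. Pictures are saved under pics/ and viewed, about 8 in all and at most 12, crops included, and the job is handed in when it is done.

```bash
mkdir -p pics; python3 - <<'E'
from workcell import env, grab_frame, camera_params, spotter
import cv2
for n in("side","top"):
    cv2.imwrite(f"pics/{n}0.png",grab_frame(n)[:,:,::-1])
    p=camera_params(n);print(n,p)
    for q in("tote","stand"):
        print(q,[(d["box"],round(d["conf"],2)) for d in spotter.look_for(q,n)])
s=env.state();print(s["time_s"],s["ee_pos"],s["ee_rot"],env.hold_point_z)
E
```

```text
side {'K': array([[516.34086529,   0.        , 313.76303619],
       [  0.        , 516.34086529, 207.88950844],
       [  0.        ,   0.        ,   1.        ]]), 'dist': array([-0.01569157,  0.        ,  0.        ,  0.        ,  0.        ]), 'rvec': array([ 0.41771694, -2.65493735,  1.37490284]), 'tvec': array([ 484.23368322,  180.16674474, 1484.70495535])}
tote [([301.3, 154.8, 36.5, 48.9], 0.97), ([387.6, 145.8, 52.5, 50.6], 0.94), ([330.9, 259.7, 74.1, 61.6], 0.93), ([190.9, 174.9, 87.9, 107.4], 0.73), ([239.9, 146.2, 49.8, 45.5], 0.69)]
stand [([193.9, 176.7, 74.2, 103.8], 0.64)]
top {'K': array([[421.08032619,   0.        , 318.71068682],
       [  0.        , 421.08032619, 202.42765005],
       [  0.        ,   0.        ,   1.        ]]), 'dist': array([0.00024645, 0.        , 0.        , 0.        , 0.        ]), 'rvec': array([ 2.10130289, -2.15647005,  0.18664259]), 'tvec': array([  24.12656225,  531.00364157, 1422.06634924])}
tote [([365.2, 168.5, 49.8, 44.4], 0.86), ([220.7, 245.1, 59.9, 58.6], 0.82), ([371.0, 106.4, 45.7, 51.8], 0.75), ([317.1, 128.8, 17.3, 27.5], 0.7), ([418.3, 250.5, 52.7, 51.3], 0.56)]
stand [([241.0, 122.5, 58.4, 65.3], 0.81), ([438.4, 163.9, 23.5, 23.3], 0.55)]
0.3 [ 244.75059954 -520.17725658  213.68853966] [-1.79972475e+02  6.62782161e-04  2.51984614e+01] -18.8
```

View pics/side0.png

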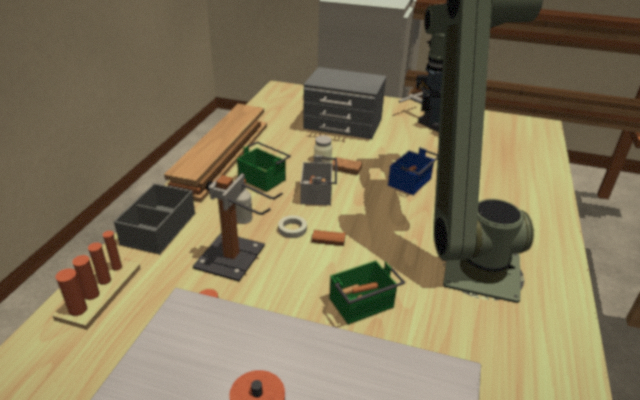

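View pics/top0.png

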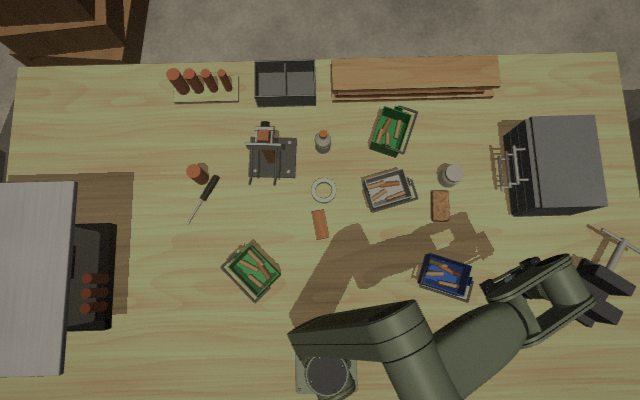

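The steel tote is at top-picture (389,190) and side-picture (317,180). The stand is at top (272,155) and side (230,230). Next I'll enlarge both.

```bash
python3 - <<'E'
import cv2,numpy as np
t=cv2.imread("pics/top0.png");s=cv2.imread("pics/side0.png")
f=lambda im,x,y,w,h:cv2.resize(im[y:y+h,x:x+w],(w*5,h*5),interpolation=cv2.INTER_CUBIC)
a=np.vstack([np.hstack([f(t,355,160,70,60),f(t,235,115,70,60)]),np.hstack([f(s,285,145,70,60),f(s,205,165,70,60)])])
cv2.imwrite("pics/c0.png",a)
E
```

```text
(no output)
```

View pics/c0.png

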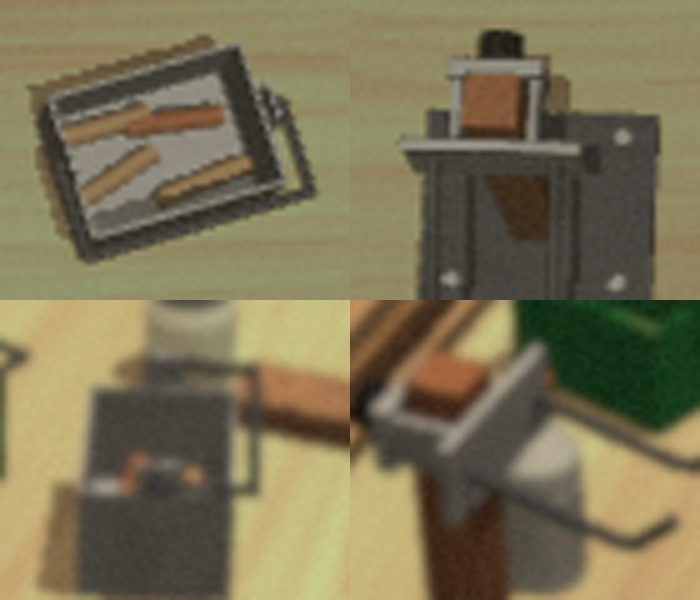

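The bail bar lies along the robot-side long wall. Its right corner is at top (417.6,198), and its side-view ends are at (336,219) and (336,243). The tote yaw is about +16°. I'll fit this pose and take a larger view of the stand.

```bash
cat > h.py <<'E'
import numpy as np,cv2
from scipy.optimize import least_squares
from workcell import camera_params
P={n:camera_params(n) for n in("side","top")}
def proj(n,X):
    p=P[n];return cv2.projectPoints(np.array(X,float).reshape(-1,1,3),p["rvec"],p["tvec"],p["K"],p["dist"])[0].reshape(-1,2)
def place(pose,X):
    x,y,a=pose;a=np.radians(a);c,s=np.cos(a),np.sin(a);X=np.array(X,float).reshape(-1,3)
    return np.c_[x+c*X[:,0]-s*X[:,1],y+s*X[:,0]+c*X[:,1],X[:,2]]
def plane(n,uv,z):
    p=P[n];R=cv2.Rodrigues(p["rvec"])[0];u=cv2.undistortPoints(np.array(uv,float).reshape(-1,1,2),p["K"],p["dist"]).reshape(-1,2)
    d=np.c_[u,np.ones(len(u))]@R;C=-R.T@p["tvec"];return C+d*((z-C[2])/d[:,2])[:,None]
E
python3 - <<'E'
from h import *
T=[((52,70,85),(50,100)),((52,-70,85),(240,45)),((-52,-70,85),(285,185)),((-52,70,85),(95,240))]
S=[((52,70,85),(85,490)),((-52,70,85),(230,490)),((52,-70,85),(100,390)),((-52,-70,85),(240,390))]
def res(v):
    b=np.radians(v[3]);bx,bz=-64*np.cos(b),98+64*np.sin(b);r=[]
    t=T+[((bx,-79,bz),(313,190))];s=S+[((bx,79,bz),(255,490)),((bx,-79,bz),(255,372))]
    r.append(proj("top",place(v[:3],[a for a,_ in t]))-(np.array([b for _,b in t])/5+[355,160]))
    r.append(proj("side",place(v[:3],[a for a,_ in s]))-(np.array([b for _,b in s])/5+[285,145]-[0,60]))
    return np.vstack(r).ravel()
o=least_squares(res,[500,-150,16,0],loss="soft_l1");print(o.x.round(1));print(res(o.x).reshape(-1,2).round(1).tolist())
t=cv2.imread("pics/top0.png");s=cv2.imread("pics/side0.png")
f=lambda im,x,y,w,h:cv2.resize(im[y:y+h,x:x+w],(w*6,h*6),interpolation=cv2.INTER_CUBIC)
cv2.imwrite("pics/c1.png",np.hstack([f(t,240,118,64,75),f(s,208,165,68,75)]))
E
```

```text
[ 567.6 -229.3   15.1   -3.9]
[[-0.6, -0.3], [0.2, -0.6], [0.9, -0.2], [-0.3, 0.4], [-0.5, 0.9], [-1.1, -0.2], [1.6, 0.9], [-1.7, -1.8], [-0.0, -0.8], [0.3, 0.3], [0.5, -0.5]]
```

View pics/c1.png

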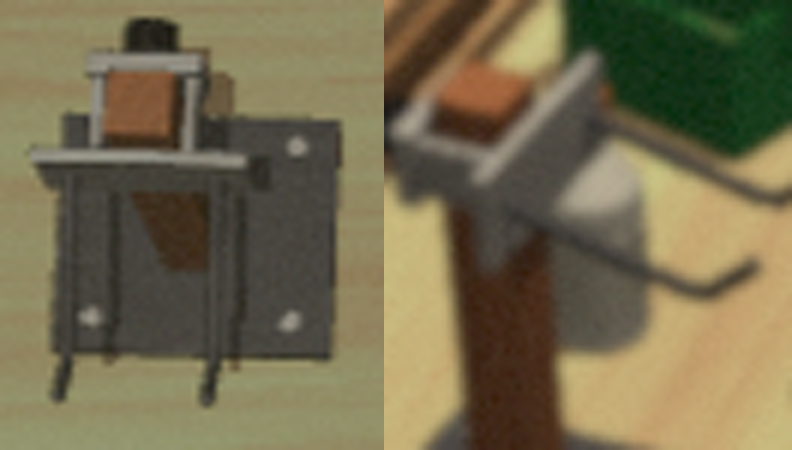

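```bash
python3 - <<'E'
from h import *
def res(v):
    H=v[3]-8;w=v[4]
    t=[((-3,38,H),(66,357)),((-3,-38,H),(212,357)),((-28,38,H+20),(58,400)),((-28,-38,H+20),(207,400)),
       ((100.5,17.5,272),(105,140)),((100.5,-17.5,272),(180,140)),((135.5,17.5,272),(105,70)),((135.5,-17.5,272),(180,70)),
       ((200,-w,6),(340,120)),((50,-w,6),(330,357)),((50,w,6),(55,355))]
    s=[((-3,38,H),(712,293)),((-28,38,H+20),(757,263)),((-3,-38,H),(785,200)),((100.5,17.5,272),(490,122)),((100.5,-17.5,272),(533,83)),((135.5,17.5,272),(437,95)),((135.5,-17.5,272),(478,62))]
    a=proj("top",place(v[:3],[p for p,_ in t]))-(np.array([q for _,q in t])/6+[240,118])
    b=proj("side",place(v[:3],[p for p,_ in s]))-(np.array([q for _,q in s])/6+[208-64,165])
    return np.vstack([a,b]).ravel()
o=least_squares(res,[620,140,0,225,75],loss="soft_l1");print(o.x.round(1));print(res(o.x).reshape(-1,2).round(1).tolist())
T=(567.6,-229.3,15.1)
b=np.radians(-3.9);print("bar mid folded",place(T,[(-64*np.cos(b),0,98+64*np.sin(b))]),"upright",place(T,[(0,0,162)]))
for q,n,uv,z in(("glue","top",(322,145),75),("tape","top",(323,190),24),("jar","top",(452,175),90),("sandblock","top",(440,206),30),("green","top",(393,130),50),("offcut","top",(320,224),20),("blue","top",(445,277),50)): print(q,plane(n,[uv],z).round())
E
```

```text
[584.5 180.2  -3.  225.   83.6]
[[0.3, 0.6], [0.4, 1.2], [0.1, -0.1], [0.2, 0.5], [-0.5, -0.6], [-1.5, -0.3], [0.1, 0.1], [-0.9, 0.3], [-0.3, 0.6], [-0.0, 0.7], [-0.3, -0.1], [-1.1, -0.4], [0.1, 0.3], [-1.2, -0.4], [2.1, -2.1], [1.2, -2.3], [-1.0, -0.3], [-1.4, -1.4]]
bar mid folded [[ 505.95284061 -245.93368018   93.6470214 ]] upright [[ 567.6 -229.3  162. ]]
glue [[731.  -6.  75.]]
tape [[580.  -6.  24.]]
jar [[ 607. -448.   90.]]
sandblock [[ 510. -416.   30.]]
green [[ 788. -263.   50.]]
offcut [[459.   8.  20.]]
blue [[ 264. -409.   50.]]
```

Both fits have residuals of about 1 px and give plausible heights.
- **Tote:** (568,-229), yaw 15°.
- **Stand:** (584.5,180), yaw -3°, seat height about 225.

Now I'll approach with the fingers shut and yaw +80°.

```bash
python3 -m jog '0 0 2 1.2 1.8 0 0; 0 0 4 2.4 3.6 0 0; 0 0 6 3.6 5.4 0 0; 0 0 8 4.8 7.2 0 0; 0 0 10 5.8 9 0 0' 20; python3 -m jog '0 0 2 0.2 0.2 0 0; 0 0 4 0.4 0.3 0 0; 0 0 6 0.6 0.5 0 0; 0 0 6 0.6 0.5 0 0'
```

```text
time_s: 0.92
ee_pos: [390.7, -293.8, 214.1]
ee_rot: [180.0, 0.0, 75.5]
force: [0.7, -0.2, 0.1]
gripper_width: 44.4
time_s: 1.42
ee_pos: [405.0, -282.5, 214.0]
ee_rot: [180.0, 0.0, 105.1]
force: [0.1, -0.5, 0.5]
gripper_width: 3.8
```

```bash
python3 -m jog '0.52 -1.93 0 0.4 0.2 -0.9 0; 1.04 -3.86 0 0.7 0.4 -1.8 0; 1.56 -5.8 0 1.1 0.6 -2.7 0; 2.08 -7.73 0 1.5 0.76 -3.8 0; 2.08 -7.73 0 1.5 0.76 -3.8 0'; python3 -m jog '0 0 0 0 0 -1 0;0 0 0 0 0 -2 0;0 0 0 0 0 -2.08 0;0 0 0 0 0 -2.08 0'
```

```text
time_s: 2.05
ee_pos: [441.7, -264.2, 118.3]
ee_rot: [139.8, -0.0, 104.9]
force: [-0.9, 0.4, -0.5]
gripper_width: 0.5
time_s: 2.55
ee_pos: [442.5, -264.2, 67.5]
ee_rot: [139.9, 0.1, 105.1]
force: [-0.0, -0.7, 0.5]
gripper_width: 0.6
```

```bash
python3 -m jog '0 0 0 0.7 0.2 0 0;0 0 0 1.3 0.38 0 0;0 0 0 1.8 0.52 0 0;0 0 0 2.12 0.61 0 0;0 0 0 2.12 0.61 0 0'; python3 - <<'E'
from workcell import grab_frame
import cv2,numpy as np
t=grab_frame("top")[:,:,::-1];s=grab_frame("side")[:,:,::-1]
f=lambda im,x,y,w,h:cv2.resize(im[y:y+h,x:x+w],(w*5,h*5),interpolation=cv2.INTER_CUBIC)
cv2.imwrite("pics/c2.png",np.hstack([f(t,350,155,75,80),f(s,285,130,80,80)]))
E
```

```text
time_s: 3.18
ee_pos: [495.8, -248.2, 67.0]
ee_rot: [140.0, 0.1, 105.2]
force: [-0.2, 0.2, 0.3]
gripper_width: 0.5
```

View pics/c2.png

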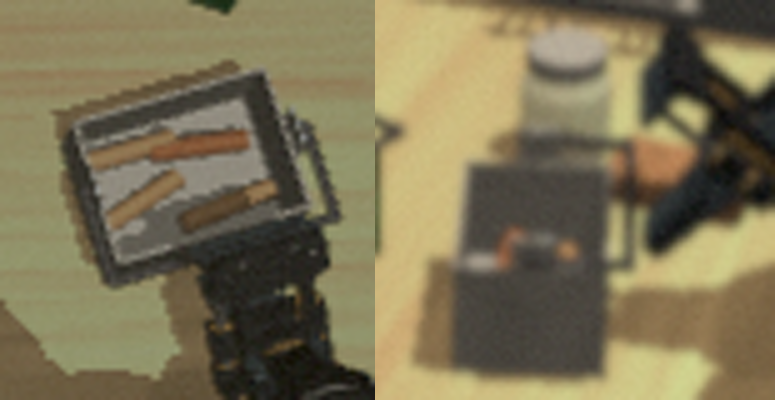

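Tip at side crop (655,250), bar middle about (630,205). There is no contact yet, so I'll compare with the projections.

```bash
python3 - <<'E'
from h import *
c=lambda X:((proj("side",X)-[285,130])*5+[375,0]).round().tolist()
T=(567.6,-229.3,15.1);b=np.radians(-3.9);B=(-64*np.cos(b),98+64*np.sin(b))
print("tcp",c([495.8,-248.2,67]),"corner",c(place(T,[(-63.7,0,75.7)])),"bar",c(place(T,[(B[0],y,B[1]) for y in(-79,0,79)])),"backcorner",c(place(T,[(-84,0,58.3)])))
print("axis50 up", c(place(T,[(-74-32,0,67+38)])))
E
```

```text
tcp [[646.0, 238.0]] corner [[631.0, 226.0]] bar [[633.0, 145.0], [632.0, 203.0], [632.0, 266.0]] backcorner [[659.0, 249.0]]
axis50 up [[696.0, 191.0]]
```

```bash
python3 -m jog '0 0 0 0.14 0.04 0.2 0;0 0 0 0.28 0.075 0.44 0;0 0 0 0.34 0.09 0.82 0;0 0 0 0.39 0.106 1.22 0;0 0 0 0.51 0.14 1.54 0'; python3 -m jog '0 0 0 0.14 0.035 0.3 0;0 0 0 0.32 0.085 0.58 0;0 0 0 0.53 0.14 0.82 0;0 0 0 0.77 0.205 1.04 0;0 0 0 0.77 0.205 1.04 0';python3 - <<'E'
from h import *
from workcell import grab_frame
t=grab_frame("top")[:,:,::-1];s=grab_frame("side")[:,:,::-1]
f=lambda im,x,y,w,h:cv2.resize(im[y:y+h,x:x+w],(w*5,h*5),interpolation=cv2.INTER_CUBIC)
cv2.imwrite("pics/c3.png",np.hstack([f(t,350,155,75,80),f(s,285,130,80,80)]))
T=(567.6,-229.3,15.1)
for a in(30,45,60,75,90):
    b=np.radians(a);print(a,[((proj("side",place(T,[(-64*np.cos(b),y,98+64*np.sin(b))]))-[285,130])*5+[375,0]).round().tolist() for y in(79,-79)])
E
```

```text
time_s: 3.9
ee_pos: [507.7, -245.3, 105.9]
ee_rot: [140.0, 0.1, 105.1]
force: [-1.8, -0.9, -0.4]
gripper_width: 0.5
time_s: 4.53
ee_pos: [528.1, -239.8, 132.1]
ee_rot: [139.9, 0.1, 105.2]
force: [0.2, -0.0, 0.1]
gripper_width: 0.1
30 [[[621.0, 218.0]], [[623.0, 98.0]]]
45 [[[606.0, 200.0]], [[609.0, 81.0]]]
60 [[[586.0, 185.0]], [[590.0, 67.0]]]
75 [[[562.0, 176.0]], [[568.0, 58.0]]]
90 [[[536.0, 172.0]], [[544.0, 54.0]]]
```

View pics/c3.png

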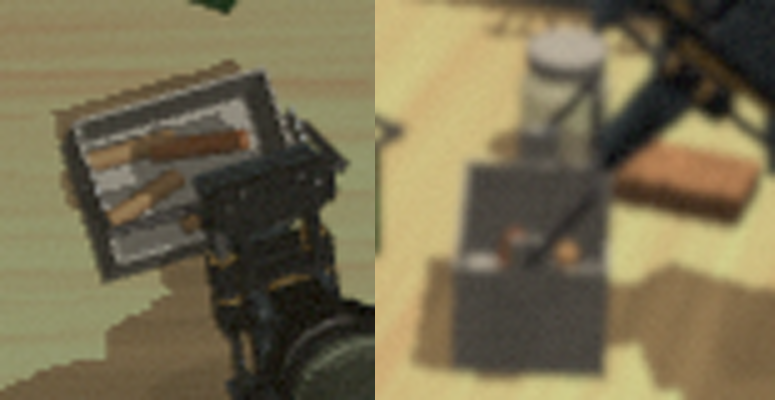

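The bail has swung to about 50–55°, with its far end at (597,85). The tote hasn't moved, and the contact offset is as modelled.

```bash
python3 -m jog '0 0 0 0.27 0.073 0.18 0;0 0 0 0.56 0.15 0.32 0;0 0 0 0.86 0.23 0.43 0;0 0 0 1.18 0.32 0.5 0;0 0 0 1.43 0.385 0.52 0';  python3 -m jog '0 0 0 0.05 0.013 0 0; 0 0 0 0.05 0.013 0 0';  python3 -m jog '0 0 0 -0.8 -0.2 0 0;0 0 0 -1.8 -0.5 0 0;0 0 0 -3 -0.8 0.4 0;0 0 0 -4 -1 0.8 0;0 0 0 -4 -1 0.8 0';python3 - <<'E'
from h import *
from workcell import grab_frame
t=grab_frame("top")[:,:,::-1];s=grab_frame("side")[:,:,::-1]
f=lambda im,x,y,w,h:cv2.resize(im[y:y+h,x:x+w],(w*5,h*5),interpolation=cv2.INTER_CUBIC)
cv2.imwrite("pics/c4.png",np.hstack([f(t,350,155,75,80),f(s,285,130,80,80)]))
T=(567.6,-229.3,15.1)
for a in(75,80,85,90,95):
    b=np.radians(a);X=[place(T,[(-64*np.cos(b),y,98+64*np.sin(b))]) for y in(79,-79)]
    print(a,[((proj("side",x)-[285,130])*5+[375,0]).round().tolist() for x in X],[((proj("top",x)-[350,155])*5).round().tolist() for x in X])
E
```

```text
time_s: 5.25
ee_pos: [563.7, -230.1, 144.6]
ee_rot: [140.0, 0.1, 105.2]
force: [-0.2, -0.6, -1.0]
gripper_width: 0.5
time_s: 5.5
ee_pos: [564.3, -229.8, 144.3]
ee_rot: [140.0, 0.1, 105.2]
force: [0.1, 0.0, 0.3]
gripper_width: 0.4
time_s: 6.12
ee_pos: [463.5, -255.8, 165.1]
ee_rot: [139.9, 0.1, 105.0]
force: [0.2, -0.2, -0.1]
gripper_width: 0.6
75 [[[562.0, 176.0]], [[568.0, 58.0]]] [[[103.0, 200.0]], [[335.0, 132.0]]]
80 [[[553.0, 174.0]], [[560.0, 56.0]]] [[[101.0, 192.0]], [[333.0, 124.0]]]
85 [[[545.0, 173.0]], [[552.0, 55.0]]] [[[98.0, 184.0]], [[330.0, 116.0]]]
90 [[[536.0, 172.0]], [[544.0, 54.0]]] [[[96.0, 176.0]], [[328.0, 107.0]]]
95 [[[527.0, 172.0]], [[535.0, 54.0]]] [[[93.0, 168.0]], [[325.0, 100.0]]]
```

View pics/c4.png

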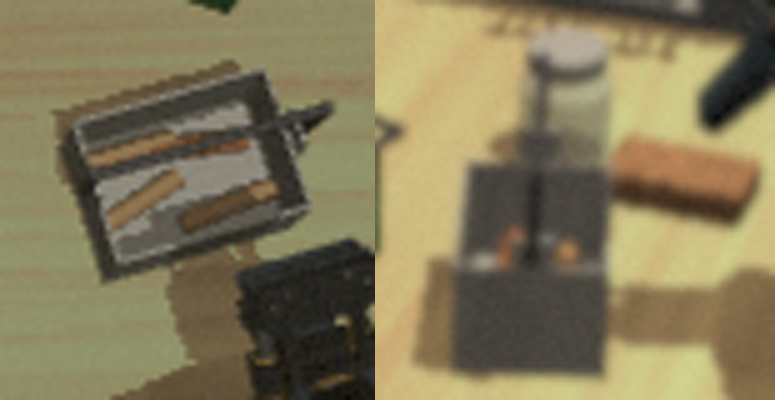

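The bail stands upright at about 90°: top bar end at (328,107), side bar at x≈540. The tote is unmoved. Next I'll grasp from above with a 15° lean, so the gripper body clears the stand's back plate later.

```bash
python3 -m jog '0 0 0 0 0 1 0.55;-0.4 1.45 0 0.8 0.2 1.8 0.55;-0.8 2.9 0 1.8 0.45 1.8 0.55;-1.3 4.83 0 2.8 0.7 1.8 0.55;-1.3 4.83 0 3.66 0.92 1.8 0.55' 40; python3 -m jog '0 0 0 0 0 0 0.55; 0 0 0 0 0 0 0.55'
```

```text
time_s: 6.85
ee_pos: [559.5, -230.4, 210.2]
ee_rot: [165.0, 0.2, 105.4]
force: [-0.6, 1.0, 0.0]
gripper_width: 47.5
time_s: 7.1
ee_pos: [555.3, -231.1, 208.3]
ee_rot: [165.1, -0.1, 105.3]
force: [0.5, -0.4, -0.4]
gripper_width: 50.2
```

```bash
python3 -m jog '0 0 0 0.2 0.04 -0.8 0.55;0 0 0 0.45 0.08 -1.7 0.55;0 0 0 0.6 0.1 -2.3 0.55;0 0 0 0.68 0.12 -2.65 0.55;0 0 0 0.68 0.12 -2.65 0.55' 40; python3 -m jog '0 0 0 0 0 0 0.3;0 0 0 0 0 0 0.15;0 0 0 0 0 0 0.05;0 0 0 0 0 0 0;0 0 0 0 0 0 0' 40;python3 -m jog '0 0 0 0 0 0 0;0 0 0 0 0 0 0;0 0 0 0 0 0 0' 40
```

```text
time_s: 7.72
ee_pos: [572.4, -229.0, 142.8]
ee_rot: [165.0, -0.0, 105.2]
force: [-0.4, 0.7, 1.1]
gripper_width: 50.1
time_s: 8.35
ee_pos: [572.9, -228.9, 143.4]
ee_rot: [165.0, 0.0, 105.2]
force: [-0.2, -0.3, 1.2]
gripper_width: 7.0
time_s: 8.72
ee_pos: [572.9, -229.0, 143.4]
ee_rot: [165.0, 0.0, 105.2]
force: [0.3, 0.3, 1.3]
gripper_width: 6.8
```

```bash
python3 -m jog '0 0 0 0 0 0.15 0;0 0 0 0 0 0.45 0;0 0 0 0 0 0.9 0;0 0 0 0 0 1.4 0;0 0 0 0 0 1.9 0'; python3 -m jog '0 0 0 0 0 0.5 0;0 0 0 0 0 1.1 0;0 0 0 0 0 1.6 0;0 0 0 0 0 2 0;0 0 0 0 0 2.1 0'; python3 -m jog '0 0 0 0 0 0 0;0 0 0 0 0 0 0'; python3 - <<'E'
from workcell import grab_frame
import cv2,numpy as np
t=grab_frame("top")[:,:,::-1];s=grab_frame("side")[:,:,::-1]
f=lambda im,x,y,w,h:cv2.resize(im[y:y+h,x:x+w],(w*4,h*4),interpolation=cv2.INTER_CUBIC)
cv2.imwrite("pics/c5.png",np.hstack([f(t,335,130,95,110),f(s,280,90,90,110)]))
E
```

```text
time_s: 9.35
ee_pos: [573.0, -229.1, 191.9]
ee_rot: [165.0, 0.1, 105.2]
force: [-0.7, 0.0, -5.0]
gripper_width: 6.7
time_s: 9.98
ee_pos: [573.1, -229.2, 244.2]
ee_rot: [164.9, 0.1, 105.2]
force: [-0.1, 0.3, -5.8]
gripper_width: 7.2
time_s: 10.22
ee_pos: [572.5, -228.8, 242.5]
ee_rot: [165.0, -0.0, 105.2]
force: [0.1, -0.2, -5.1]
gripper_width: 7.3
```

View pics/c5.png

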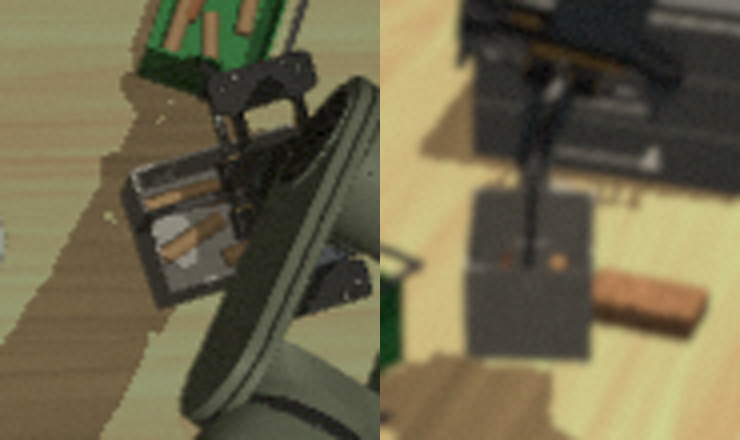

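It hangs level at about 6.4 N, with the rim horizontal in the side view. Carrying to a point in front of the hook.

```bash
python3 -m jog '0 0 0 0 0.2 0 0;0 0 -0.1 -0.1 0.7 0 0;0 0 -0.3 -0.26 1.5 0 0;0 0 -0.5 -0.42 2.4 0 0;0 0 -0.72 -0.58 3.3 0 0'; python3 -m jog '0 0 -0.2 -0.16 0.9 0 0;0 0 -0.4 -0.32 1.8 0 0;0 0 -0.6 -0.48 2.7 0 0;0 0 -0.8 -0.64 3.6 0 0;0 0 -1 -0.8 4.5 0 0';  python3 -m jog '0 0 -0.2 -0.16 0.9 0 0;0 0 -0.4 -0.32 1.8 0 0;0 0 -0.6 -0.48 2.7 0 0;0 0 -0.8 -0.64 3.6 0 0;0 0 -1 -0.8 4.5 0 0';  python3 -m jog '0 0 -0.2 -0.16 0.9 0 0;0 0 -0.4 -0.32 1.8 0 0;0 0 -0.6 -0.48 2.7 0 0;0 0 -0.8 -0.62 3.5 0 0;0 0 -0.9 -0.7 4 0 0'; python3 -m jog '0 0 0 -0.04 0.2 0 0;0 0 0 -0.04 0.24 0 0;0 0 0 -0.04 0.24 0 0;0 0 0 -0.04 0.24 0 0'
```

```text
time_s: 10.95
ee_pos: [557.7, -144.8, 243.2]
ee_rot: [165.0, -0.0, 101.6]
force: [0.3, 0.4, -5.2]
gripper_width: 6.8
time_s: 11.58
ee_pos: [537.4, -32.2, 243.3]
ee_rot: [165.0, -0.0, 96.6]
force: [0.5, 0.1, -5.5]
gripper_width: 7.1
time_s: 12.2
ee_pos: [517.1, 80.1, 243.3]
ee_rot: [165.0, -0.0, 91.6]
force: [0.3, 0.1, -4.7]
gripper_width: 6.8
time_s: 12.82
ee_pos: [499.5, 180.3, 243.3]
ee_rot: [165.0, -0.1, 87.1]
force: [0.2, -0.7, -4.8]
gripper_width: 6.7
time_s: 13.32
ee_pos: [499.8, 184.1, 243.3]
ee_rot: [165.0, 0.0, 87.1]
force: [0.2, 0.1, -3.6]
gripper_width: 7.1
```

```bash
python3 - <<'E'
from h import *
from workcell import grab_frame
t=grab_frame("top")[:,:,::-1];s=grab_frame("side")[:,:,::-1]
f=lambda im,x,y,w,h:cv2.resize(im[y:y+h,x:x+w],(w*4,h*4),interpolation=cv2.INTER_CUBIC)
cv2.imwrite("pics/c6.png",np.hstack([f(t,225,110,90,110),f(s,200,130,110,110)]))
B=np.array([499.8-4.9,184.1+.3,262]);u=np.array([.052,.9986,0])
print(((proj("top",[B+79*u,B-79*u])-[225,110])*4).round(),((proj("side",[B+79*u,B-79*u])-[200,130])*4+[360,0]).round())
E
```

```text
[[ 35. 371.]
 [247. 376.]] [[706. 341.]
 [799. 210.]]
```

View pics/c6.png

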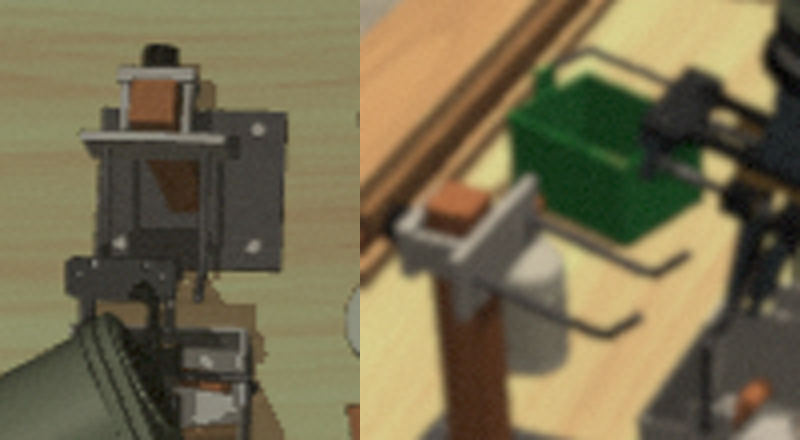

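Bail end is at top crop (252,380), within about 1 px of the prediction. The prong tips are clear and the gripper body is above the plate. Moving in.

```bash
python3 -m jog '0 0 0 0.15 -0.01 0 0;0 0 0 0.5 -0.03 0 0;0 0 0 0.9 -0.05 0 0;0 0 0 1.3 -0.07 0 0;0 0 0 1.75 -0.09 0 0'; python3 -m jog '0 0 0 0.45 -0.02 0 0;0 0 0 0.9 -0.05 0 0;0 0 0 1.3 -0.07 0 0;0 0 0 1.6 -0.08 0 0;0 0 0 1.8 -0.09 0 0';python3 -m jog '0 0 0 0.05 -0.01 0 0;0 0 0 0.05 -0.01 0 0;0 0 0 0.05 -0.01 0 0;0 0 0 0.05 -0.01 0 0'
```

```text
time_s: 14.05
ee_pos: [544.4, 182.2, 243.1]
ee_rot: [165.0, 0.0, 87.1]
force: [-1.0, -0.6, -5.2]
gripper_width: 6.8
time_s: 14.68
ee_pos: [589.0, 180.0, 243.2]
ee_rot: [165.0, 0.0, 87.1]
force: [0.3, 1.2, -4.9]
gripper_width: 7.1
time_s: 15.18
ee_pos: [589.6, 179.8, 243.3]
ee_rot: [165.0, 0.0, 87.1]
force: [-0.5, 0.8, -4.6]
gripper_width: 6.9
```

```bash
python3 - <<'E'
from h import *
from workcell import grab_frame,env
t=grab_frame("top")[:,:,::-1];s=grab_frame("side")[:,:,::-1]
f=lambda im,x,y,w,h:cv2.resize(im[y:y+h,x:x+w],(w*5,h*5),interpolation=cv2.INTER_CUBIC)
cv2.imwrite("pics/c7.png",np.hstack([f(t,230,110,75,100),f(s,205,140,85,100)]))
z=env.state();print(z["ee_pos"],z["force"])
E
```

```text
[589.69296671 179.81277868 243.30054061] [ 0.27461861 -0.53651593 -5.05494663]
```

View pics/c7.png

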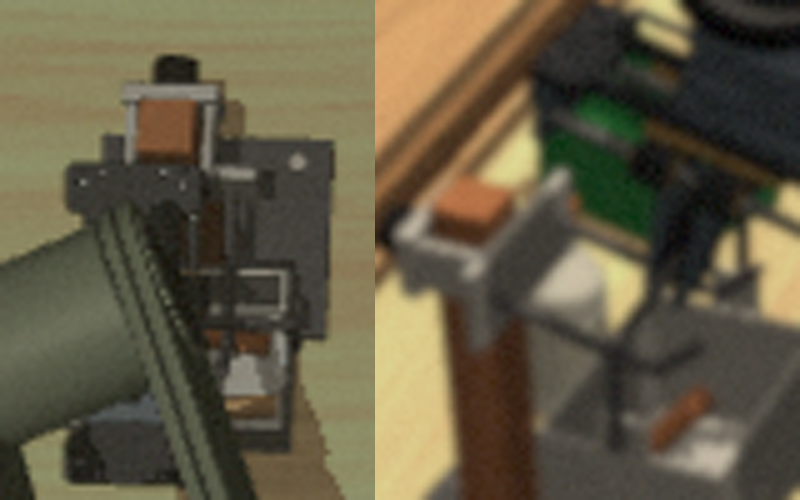

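The bail is over the prongs: near bail arm at side (615,400), near prong kink at (650,370), prong tip at (697,350). Lowering now, feeling for contact.

```bash
python3 -m jog '0 0 0 0 0 -0.1 0;0 0 0 0 0 -0.25 0;0 0 0 0 0 -0.4 0;0 0 0 0 0 -0.5 0;0 0 0 0 0 -0.5 0'; for i in 1; do python3 -m jog '0 0 0 0 0 -0.04 0;0 0 0 0 0 -0.08 0;0 0 0 0 0 -0.12 0;0 0 0 0 0 -0.16 0;0 0 0 0 0 -0.2 0'; done;  python3 - <<'E'
from h import *
S=(584.5,180.2,-3.0);B=np.array([589.7-4.9,179.8+.3,262]);u=np.array([.052,.9986,0])
c=lambda n,X:(proj(n,X)-([230,110] if n=="top" else [205,140]))*5+([0,0] if n=="top" else [375,0])
for n in("side","top"):print(n,"bar ends/±38",c(n,[B+79*u,B+38*u,B-38*u,B-79*u]).round().tolist(),"prongs",c(n,place(S,[(0,38,217),(0,-38,217),(-28,38,237)])).round().tolist())
E
```

```text
time_s: 15.9
ee_pos: [589.6, 179.7, 230.3]
ee_rot: [165.0, 0.1, 87.1]
force: [-0.7, -0.2, -4.4]
gripper_width: 6.8
time_s: 16.52
ee_pos: [589.8, 179.8, 225.7]
ee_rot: [165.0, 0.0, 87.1]
force: [1.0, 0.1, -5.0]
gripper_width: 6.8
side bar ends/±38 [[613.0, 337.0], [649.0, 293.0], [710.0, 217.0], [742.0, 179.0]] prongs [[653.0, 366.0], [713.0, 288.0], [701.0, 346.0]]
top bar ends/±38 [[27.0, 316.0], [95.0, 318.0], [221.0, 321.0], [289.0, 323.0]] prongs [[107.0, 336.0], [229.0, 339.0], [99.0, 373.0]]
```

```bash
python3 -m jog '0 0 0 0 0 -0.04 0;0 0 0 0 0 -0.08 0;0 0 0 0 0 -0.12 0;0 0 0 0 0 -0.16 0;0 0 0 0 0 -0.2 0'
```

```text
time_s: 17.15
ee_pos: [589.8, 179.8, 220.6]
ee_rot: [165.0, 0.0, 87.1]
force: [0.7, 0.1, -5.3]
gripper_width: 6.8
```

```bash
python3 -m jog '0 0 0 0 0 -0.04 0;0 0 0 0 0 -0.07 0;0 0 0 0 0 -0.1 0;0 0 0 0 0 -0.13 0;0 0 0 0 0 -0.16 0'
```

```text
time_s: 17.77
ee_pos: [589.8, 179.8, 216.7]
ee_rot: [165.0, 0.0, 87.1]
force: [0.1, -0.2, -5.3]
gripper_width: 7.2
```

```bash
python3 -m jog '0 0 0 0 0 -0.03 0;0 0 0 0 0 -0.05 0;0 0 0 0 0 -0.08 0;0 0 0 0 0 -0.08 0'
```

```text
time_s: 18.27
ee_pos: [589.8, 179.8, 214.6]
ee_rot: [165.0, 0.0, 87.1]
force: [-0.5, 0.7, -5.4]
gripper_width: 6.9
```

Bar at about 233, still unsupported.

```bash
python3 -m jog '0 0 0 0 0 -0.03 0;0 0 0 0 0 -0.06 0;0 0 0 0 0 -0.08 0;0 0 0 0 0 -0.1 0;0 0 0 0 0 -0.12 0'
```

```text
time_s: 18.9
ee_pos: [589.8, 179.8, 211.7]
ee_rot: [165.0, 0.0, 87.1]
force: [-0.3, -0.7, -5.6]
gripper_width: 6.8
```

```bash
python3 -m jog '0 0 0 0 0 -0.03 0;0 0 0 0 0 -0.05 0;0 0 0 0 0 -0.08 0;0 0 0 0 0 -0.08 0'
```

```text
time_s: 19.4
ee_pos: [589.8, 179.8, 209.6]
ee_rot: [165.0, 0.0, 87.1]
force: [-0.6, 0.7, -5.9]
gripper_width: 6.7
```

```bash
python3 -m jog '0 0 0 0 0 -0.03 0;0 0 0 0 0 -0.05 0;0 0 0 0 0 -0.08 0;0 0 0 0 0 -0.08 0'
```

```text
time_s: 19.9
ee_pos: [589.9, 179.8, 207.9]
ee_rot: [165.0, 0.0, 87.1]
force: [-0.6, -0.5, -4.7]
gripper_width: 7.3
```

```bash
python3 -m jog '0 0 0 0 0 -0.02 0;0 0 0 0 0 -0.04 0;0 0 0 0 0 -0.04 0'
```

```text
time_s: 20.27
ee_pos: [590.0, 179.8, 207.6]
ee_rot: [164.9, 0.0, 87.1]
force: [-2.4, -0.8, 1.8]
gripper_width: 7.3
```

```bash
python3 -m jog '0 0 0 0 0 -0.02 0;0 0 0 0 0 -0.04 0;0 0 0 0 0 -0.04 0'
```

```text
time_s: 20.65
ee_pos: [590.1, 179.8, 207.4]
ee_rot: [164.9, 0.0, 87.1]
force: [-5.4, -1.0, 7.0]
gripper_width: 7.2
```

```bash
python3 -m jog '0 0 0 0 0 -0.02 0;0 0 0 0 0 -0.04 0;0 0 0 0 0 -0.04 0'
```

```text
time_s: 21.02
ee_pos: [590.1, 179.8, 207.3]
ee_rot: [164.8, -0.0, 87.1]
force: [-7.6, -1.4, 11.0]
gripper_width: 7.3
```

Contact came at TCP z≈207.8, so the bar is at about 226. Easing off, then probing for the low point along x.

```bash
python3 -m jog '0 0 0 0 0 0.05 0;0 0 0 0 0 0.1 0;0 0 0 0 0 0.1 0'; python3 -m jog '0 0 0 -0.04 0 0 0;0 0 0 -0.08 0 0 0;0 0 0 -0.12 0.01 0 0;0 0 0 -0.12 0.01 0 0'
```

```text
time_s: 21.4
ee_pos: [590.0, 179.8, 207.5]
ee_rot: [164.9, 0.0, 87.1]
force: [-3.1, -0.7, 2.4]
gripper_width: 7.0
time_s: 21.9
ee_pos: [589.0, 180.1, 207.8]
ee_rot: [164.7, 0.0, 87.1]
force: [6.5, -2.3, -0.1]
gripper_width: 6.9
```

```bash
python3 -m jog '0 0 0 0.06 0 0 0;0 0 0 0.12 -0.01 0 0;0 0 0 0.12 -0.01 0 0'; python3 -m jog '0 0 0 0.04 0 0 0;0 0 0 0.08 0 0 0;0 0 0 0.12 -0.01 0 0;0 0 0 0.12 -0.01 0 0';  python3 -m jog '0 0 0 0.04 0 0 0;0 0 0 0.08 0 0 0;0 0 0 0.08 0 0 0'
```

```text
time_s: 22.28
ee_pos: [589.2, 180.0, 207.6]
ee_rot: [165.0, 0.0, 87.1]
force: [-1.2, -0.1, 5.3]
gripper_width: 6.9
time_s: 22.78
ee_pos: [589.9, 180.0, 207.3]
ee_rot: [165.3, 0.0, 87.1]
force: [-8.7, 0.5, 8.9]
gripper_width: 6.5
time_s: 23.15
ee_pos: [591.6, 179.9, 207.3]
ee_rot: [165.3, 0.0, 87.1]
force: [-9.1, 0.1, 10.2]
gripper_width: 7.0
```

The front kink stops the bar at TCP x≈589.0 (force ratio 1.2, higher than friction alone gives). It slides flat out to 591.6, so the bar is now near the middle of the low stretch. Relieving the preload, then re-seating at this x.

```bash
python3 -m jog '0 0 0 0 0 0.05 0;0 0 0 -0.05 0 0.08 0;0 0 0 -0.11 0.01 0.08 0;0 0 0 -0.11 0.01 0.08 0'; python3 -m jog '0 0 0 0 0 -0.03 0;0 0 0 0 0 -0.05 0;0 0 0 0 0 -0.07 0;0 0 0 0 0 -0.07 0'
```

```text
time_s: 23.65
ee_pos: [591.3, 179.6, 208.0]
ee_rot: [165.1, 0.1, 87.1]
force: [-1.2, 1.3, -5.1]
gripper_width: 7.0
time_s: 24.15
ee_pos: [592.0, 179.6, 207.7]
ee_rot: [165.0, 0.0, 87.1]
force: [-2.7, -0.3, -1.7]
gripper_width: 6.7
```

```bash
python3 -m jog '0 0 0 0 0 0 0.1;0 0 0 0 0 0 0.15;0 0 0 0 0 0 0.25;0 0 0 0 0 0 0.35;0 0 0 0 0 0 0.4'; python3 -m jog '0 0 0 0 0 0 0.4;0 0 0 0 0 0 0.4;0 0 0 0 0 0 0.4'; python3 - <<'E'
from h import *
from workcell import grab_frame
t=grab_frame("top")[:,:,::-1];s=grab_frame("side")[:,:,::-1]
f=lambda im,x,y,w,h:cv2.resize(im[y:y+h,x:x+w],(w*5,h*5),interpolation=cv2.INTER_CUBIC)
cv2.imwrite("pics/c8.png",np.hstack([f(t,230,110,75,100),f(s,205,140,85,100)]))
E
```

```text
time_s: 24.78
ee_pos: [592.2, 179.8, 207.6]
ee_rot: [165.0, 0.0, 87.1]
force: [-0.2, -0.2, -0.9]
gripper_width: 36.2
time_s: 25.15
ee_pos: [592.1, 179.8, 207.5]
ee_rot: [165.0, 0.0, 87.1]
force: [-0.8, -0.5, 0.4]
gripper_width: 36.4
```

View pics/c8.png

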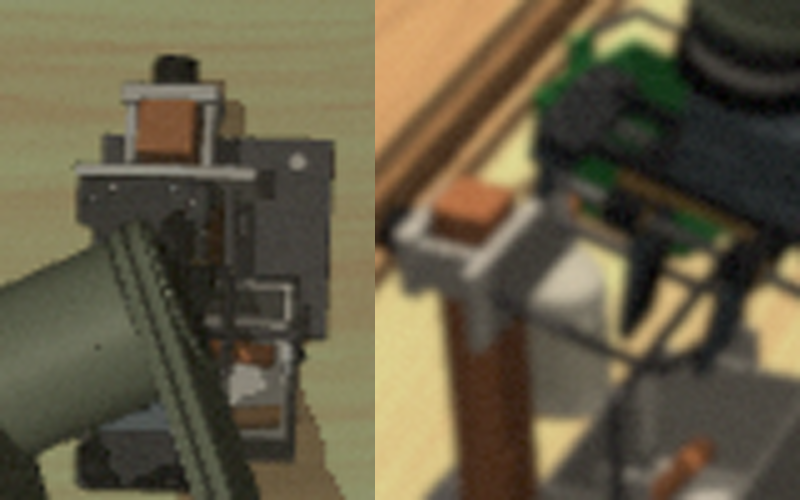

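The bar sits in the dip of the prongs, about side (640,365), with the fingers open and free. Retracting along the tool axis.

```bash
python3 -m jog '0 0 0 -0.05 0 0.2 0.4;0 0 0 -0.13 0.01 0.5 0.4;0 0 0 -0.27 0.01 1 0.4;0 0 0 -0.48 0.02 1.8 0.4;0 0 0 -0.75 0.04 2.8 0.4';python3 -m jog '0 0 0 -0.6 0 1 0.4;0 0 0 -1.8 0 2 0.4;0 0 0 -3.2 0 3 0.4;0 0 0 -4.8 0 3.4 0.4;0 0 0 -6 0 3.4 0.4';python3 -m jog '0 0 0 -1 -2 0 0.4;0 0 0 -1 -4 0 0.4;0 0 0 -1 -6 0 0.4;0 0 0 -1 -8 0 0.4;0 0 0 -1 -8 0 0.4'; python3 - <<'E'
from h import *
from workcell import grab_frame
t=grab_frame("top")[:,:,::-1];s=grab_frame("side")[:,:,::-1]
f=lambda im,x,y,w,h:cv2.resize(im[y:y+h,x:x+w],(w*5,h*5),interpolation=cv2.INTER_CUBIC)
cv2.imwrite("pics/c9.png",np.hstack([f(t,230,110,75,100),f(s,205,140,85,100)]))
S=(584.5,180.2,-3.0)
c=lambda n,X:(proj(n,X)-([230,110] if n=="top" else [205,140]))*5+([0,0] if n=="top" else [375,0])
for n in("side","top"):print(n,c(n,place(S,[(2,79,226),(2,-79,226)])).round().tolist())
for n in("tape","offcut","glue","jar","sandblock"):
    from workcell import spotter
    print(n,[(d["box"],round(d["conf"],2)) for d in spotter.look_for(n,"top")][:1])
E
```

```text
time_s: 25.88
ee_pos: [572.9, 180.7, 278.7]
ee_rot: [165.0, 0.0, 87.1]
force: [1.0, -0.2, 0.1]
gripper_width: 36.9
time_s: 26.5
ee_pos: [422.0, 180.8, 364.8]
ee_rot: [164.8, -0.1, 87.1]
force: [0.4, 1.4, 0.6]
gripper_width: 36.5
time_s: 27.12
ee_pos: [397.8, -22.5, 363.5]
ee_rot: [164.9, 0.1, 86.7]
force: [-0.1, -0.2, -0.0]
gripper_width: 36.5
side [[613.0, 395.0], [740.0, 235.0]]
top [[38.0, 328.0], [294.0, 334.0]]
tape [([311.7, 179.7, 19.5, 23.3], 0.54)]
offcut [([310.0, 212.0, 10.8, 23.2], 0.58)]
glue [([316.0, 129.7, 17.0, 24.2], 0.55)]
jar [([437.6, 161.0, 23.0, 25.2], 0.75)]
sandblock [([429.4, 188.7, 22.5, 33.1], 0.62)]
```

View pics/c9.png

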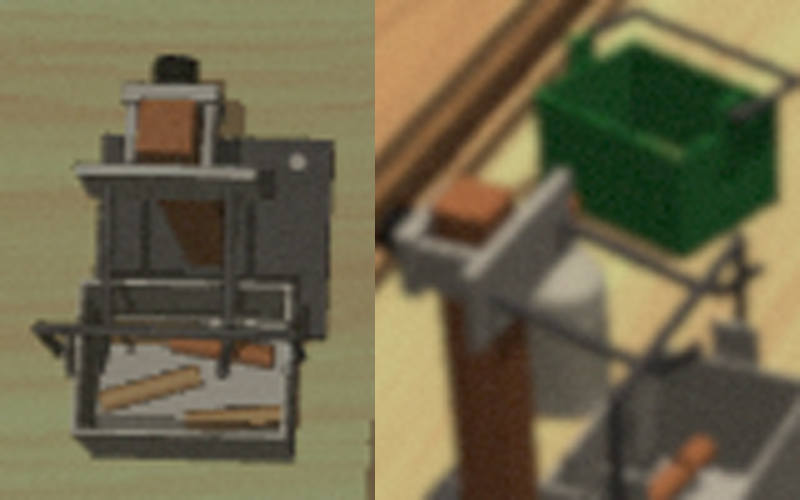

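```bash
python3 -c "
from workcell import env
print(env.job_done())"
```

```text
the job is handed in; nothing more can be done
None
```

The tote is hanging by its bail on both prongs of the hook, and I handed the job in at about 28 s.

- **Raising the bail:** I pushed it up from folded with the shut fingertips, without gripping it. It then stood upright by itself at about 90° in both views, with the tote unmoved on the bench.
- **Carrying and hanging:** I took the bail by its middle and carried it level, with about 6.4 N hanging. I felt the hook at a bar height of about 226 mm and found the front end of the level stretch by a small move along x. I then moved the bar to about the middle of that stretch and let go in light contact.
- **Pressing on the hook:** The first touch went further than needed because I sent three lowering steps in one go. The readings while feeling for the hook and low point put the total load on it at about 18 N, close under the 20 N limit. The actual peak may have been slightly higher.
- **Last check:** After backing off, the bar lay in the low point of both prongs, with its middle within about 1 px of theirs and the tote level. The gripper was clear, with force near 0.
- **Other things on the bench:** The tape, offcut, glue, jar and sanding block were still found about where they were at the start. I did not check the screwdriver or the sanding drum again, but the arm never went near either.

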